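Slide the tucked-in lid off a kit box and put the pencil away

ROBOT

A 6-joint arm with a two-finger parallel gripper is mounted at the origin on a cart in front of the work surface, level with it; the furniture and walls round the work are solid. World frame = base frame: x ahead of the robot, y to its left, z up, the work surface at z = 0. Lengths are in m, angles in degrees, forces in N, time in s.
With the tool pointing down it reaches from about 0.325 to 0.875 m from the base axis. Payload 4.4 kg.
Tool frame: the origin (TCP) lies at the very end of the fingers, on their centre line; the grasp point (between the pads) lies 19 mm behind it; z points along the fingers, y is the line along which they close (so a half turn about z gives the same grasp; the last joint's range is limited). The gripper opens to 85 mm and grips with 20 to 120 N. Pads are 22 mm wide; open, the fingers measure 114 mm over their backs; the gripper's body (76 mm by 85 mm) begins 54 mm behind the grasp point. The pads swing forward as they close: fully open they stand 13 mm farther back than shut.
Start: joints at [-8.623, 11.837, 88.321, -0, 79.842, -8.623], TCP at [0.575, -0, 0.231] pointing down, gripper open.
Joint ranges: [-156.59, 156.59], [-49.26, 127.26], [12.9, 141.05], [-63.56, 243.56], [4.71, 150.69], [-161.64, 161.64]. Speed limits (degrees/s): [159.86, 159.86, 180, 180, 180, 180].

INTERFACE

Orientations are given as [roll, pitch, yaw] about the fixed x, y, z axes, in that order (R = Rz(yaw) Ry(pitch) Rx(roll)).
In Python, from workcell import bot, imaging gives the robot as it stands.
- The arm moves only by the tool drive_tool, never from a script. Its arguments are lists of equal length, an entry for each row: "fingers": the opening, from 0 (shut) to 1 (fully open); "translation": the shift along the tool's x, y, z in mm, a list of three; "turn": the turn about the tool's z in degrees. In form: {"fingers": [fingers, ...], "translation": [[x, y, z], ...], "turn": [turn, ...]}. A call has 1 to 10 rows; each row shifts and turns the commanded pose from where the row before left it, along the tool's axes as they then stand; what a row does not reach is not made up. A row lasts 1/10 s, in which the tool goes at most 50 mm and 8.59 degrees, less where a joint would pass 70% of its speed; a pose out of reach is approached as far as the arm can. A call is refused whole if a number of a shift passes 50 or a number of a turn 8.59, either way. A call with a gripper value outside its range is refused whole. The fingers move at their own pace and stop on an object; the grip force is fixed at half the most. Time passes only in rows, so rows that do not move let the fingers close. It gives the time, the measured TCP pose, the force, the opening and the grip force at its end, in the units of the state.
- bot.get_state(): the state, without advancing time (a new reading comes with each control period).
- imaging.snapshot(name): name is "scene" or "side" or "wrist"; returns the picture (384x512x3 uint8, red, green, blue); there is no depth.
- imaging.camera_params(name): a dict with "mtx" (3x3 intrinsics, pixels), "k1" (the pictures are not rectified: a ray, as slopes to the right and down, at radius r is drawn at 1 + k1 r^2 times it, then the intrinsics apply), "world_from_camera" (4x4, takes a point from camera to world coordinates); the wrist camera has in their place "tool_from_camera" (4x4, takes a point from camera to tool coordinates, whose origin is the TCP and whose axes are the flange's). Camera axes: x right, y down, z forward; pixel columns grow to the right and rows downward; lengths in m; the calibration is good to about 2 mm. A picture is of the moment at which its call begins: read the wrist's pose just before it. camera_params takes no time and is no camera call.
- bot.job_done(): hands the job in; it is judged then, once.
The state is a dict: "clock": time; "joints": joint angles; "qvel": joint speeds; "tau": joint torques, N m; "position": TCP position; "tool_rot": TCP orientation; "wrist_force": force on the tool from outside, world axes, zero at the start; "wrist_torque": the same for the moment, N m; "opening": opening from 0.0 (shut) to 1.0 (fully open); "finger_force": force on a finger pad.
Only numpy, scipy, OpenCV 4.12 (cv2) and the standard library are available. Lean on these libraries where they do the work, as an engineer would, in place of code of your own. Each camera call takes 0.05 s, during which the arm holds its last target. There are 200 camera calls.

TASK

Put the flat red pencil away in the low wooden kit box that stands partly under the riser shelf. Its green lid is flush and tucked under two keepers at the back: slide it out over the front of the box by its finger groove until it overhangs far enough to be gripped by its two sides, lift it off, lay it flat on the open bench (anywhere clear) with the groove up and let go; then lay the pencil flat on the floor of the box. Do not disturb the things on and under the shelf, and leave the other things on the bench where they are.

Things in the scene. Friction and masses are not known exactly. Their poses are not given: they have to be found in the camera images.
- kit_box: Low open-topped box of pale wood, fixed to the bench, 214 (x) by 83 (y) by 54 mm high, with a green lid. Origin at the centre of its underside, on the bench; x runs along its length to its back end under the shelf, z up. Inside 196 by 57 mm; floor 7 mm, ledges for the lid 42 mm, sides 51.5 mm above the bench. The rebate above the ledges is 65 mm wide and open at the front end.
- box_lid: Lid painted green on top (groove in bare pale wood), loose, 203 (x) by 62 (y) by 8 mm, about 70 g, lying on the box's ledges between its sides, front end flush with the box's front or up to 9 mm out. Origin at the centre of its underside, x to its back end, z up. It slides with ordinary wood friction. Its sides can be gripped only where it stands out in front of the box; the space there is clear down to the bench.
- lid_groove (a point): Middle of the floor of the lid's finger groove (4 mm above the lid's underside, 45.5 mm behind its centre); axes as the lid's. The groove, 26 mm wide along x and 4 mm deep, crosses the lid's whole width: a fingertip in it draws the lid out. At first it lies 5 to 25 mm behind and below the front edge of the shelf.
- lid_front (a point): Middle of the upper front edge of the lid; axes as the lid's.
- box_mouth (a point): Middle of the front end of the box at the height of the ledges (42 mm above the bench; the front wall is no higher, so the lid slides out over it); axes as the box's.
- keepers (a point): Point on the box's middle line, level with the tops of its two brass keepers (54 mm above the bench), halfway along them; axes as the box's. The keepers lie on the sides, 45 mm long, and reach 5 mm in over the lid's edges, 1.5 mm above it, leaving 54 mm between them. The lid can be lifted once its back end is in front of them: slid out about 45 mm from flush.
- box_floor (a point): Centre of the inner floor of the box (7 mm above the bench); axes as the box's.
- pencil_flat: Flat red carpenter's pencil, 168 (x) by 12 (y) by 10 mm high, lying on the open bench. Origin at the centre of its underside, x along its length; its point is at one end, and either way round will do in the box.
- open_bench (a point): Middle of a clear stretch of bench top, 110 by 250 mm, where the lid may lie; its long side runs along the front of the bench, left end 0.2 rad farther from the robot than straight to the left. Beyond and to the right of it stands a fixed bundle of plywood strips about 0.1 m high, to the left lies the pencil, then a low fixed tool tray.
- riser: Plywood riser shelf, fixed, 150 (x) by 320 (y) mm. Origin on the bench under its centre, x away from the robot. Board underside 272, top 290 mm above the bench, front edge at x = -75 mm; end panels' inner faces at y = +-136 mm, front open. The back part of the box stands under it, so a tool at the groove or the middle of the box must lean its upper part towards the robot.
- box_dowels: Small cardboard box, 64 by 71 by 51 mm, loose on the shelf, to be left alone. Origin at the centre of its underside.
- screw_pot: Pale open pot, 65 mm across, 75 mm high, loose on the shelf, to be left alone. Origin at the centre of its underside.
- wax_tin: Round tin with a dark top, 73 mm across, 26 mm high, loose on the shelf, to be left alone. Origin at the centre of its underside.
- spring_clamp: Black spring clamp, 51 by 129 by 24 mm, loose on the bench under the shelf to the right of the box, to be left alone. Origin at the centre of its underside.
- block_plane: Block plane, 150 by 42 by 51 mm, loose on the bench under the shelf to the left of the box, to be left alone. Origin at the centre of its underside.
- try_square: Try square lying flat, 177 (x) by 118 (y) by 19 mm, loose at the front right of the bench, to be left alone. Origin below the centre of its outline.
- tape_measure: Green tape measure, 37 by 100 by 66 mm, loose at the left, to be left alone. Origin at the centre of its underside.
- masking_roll: Roll of masking tape, 96 mm across, 24 mm high, loose far on the right, to be left alone. Origin at the centre of its underside.

How it is judged:
By the outcome, as a careful person would: the job done as asked, in the order asked, and still so for the second after the job is handed in, with the robot touching nothing.
It also fails if it takes over 69 s, if anything falls off the work surface, if the arm or the gripper's body presses on something with over 40 N, if the wrist force passes 120 N, or if a joint passes its speed limit or range.

## Working session

There is one attempt and no reset: what is moved stays moved. The work goes in short steps, Python scripts to look and compute and a tool call to move; the robot and the scene stay as the last step left them, time stands still between calls to the robot, and variables do not carry over. Pictures are saved under pics/ and viewed, at most 13 in all, crops included, and the job is handed in when it is done.

Besides the shell and the picture viewer there is one more tool, called as a command line: name --pt "numbers of a row" for each row, then --argument value for the rest. drive_tool: Moves the arm, as the interface text tells. Its arguments: {"type":"object","properties":{"fingers":{"type":"array"},"translation":{"type":"array"},"turn":{"type":"array"}},"required":["fingers","translation","turn"]}

```bash
ls; mkdir -p pics
python3 - <<'E'
from workcell import bot, imaging
import cv2, numpy as np
np.set_printoptions(precision=4,suppress=True)
for n in ("scene","side","wrist"):
    im=imaging.snapshot(n); cv2.imwrite(f"pics/{n}0.png",im[:,:,::-1])
    print(n,imaging.camera_params(n))
s=bot.get_state(); print(s)
a=cv2.imread("pics/scene0.png");b=cv2.imread("pics/side0.png")
E
```

```text
pics
scene {'mtx': array([[405.9984,   0.    , 257.6657],
       [  0.    , 405.9984, 193.892 ],
       [  0.    ,   0.    ,   1.    ]]), 'k1': 0.049089311921139196, 'world_from_camera': array([[-0.6282, -0.4197,  0.6551, -0.4359],
       [-0.778 ,  0.3275, -0.5362,  0.8419],
       [ 0.0105, -0.8465, -0.5323,  0.9486],
       [ 0.    ,  0.    ,  0.    ,  1.    ]])}
side {'mtx': array([[380.4983,   0.    , 260.9692],
       [  0.    , 380.4983, 191.7535],
       [  0.    ,   0.    ,   1.    ]]), 'k1': -0.026623728356645917, 'world_from_camera': array([[ 0.7316, -0.4977,  0.4659, -0.0874],
       [-0.6815, -0.5162,  0.5187, -0.6213],
       [-0.0176, -0.697 , -0.7169,  1.1309],
       [ 0.    ,  0.    ,  0.    ,  1.    ]])}
wrist {'mtx': array([[319.4158,   0.    , 250.4354],
       [  0.    , 319.4158, 188.7733],
       [  0.    ,   0.    ,   1.    ]]), 'k1': -0.01795367312990483, 'tool_from_camera': array([[ 0.0002, -0.9575, -0.2883,  0.0736],
       [ 1.    ,  0.0006, -0.0011,  0.0002],
       [ 0.0012, -0.2883,  0.9575, -0.1435],
       [ 0.    ,  0.    ,  0.    ,  1.    ]])}
{'clock': 0.15, 'joints': array([-8.6242, 11.8751, 88.3863, -0.001 , 79.8433, -8.6221]), 'qvel': array([-0.0028, -0.2677, -0.293 , -0.023 ,  0.155 ,  0.013 ]), 'tau': array([  0.0005, -38.3513, -29.2038,  -0.0002,   0.0066,  -0.0001]), 'position': array([0.5744, 0.0001, 0.2304]), 'tool_rot': array([-179.8963,   -0.0147,   89.9981]), 'wrist_force': array([ 0.8801, -0.3828, -0.3754]), 'wrist_torque': array([-0.0385, -0.0294,  0.0103]), 'finger_force': 0.0, 'opening': 0.9988612914489372}
```

View pics/scene0.png

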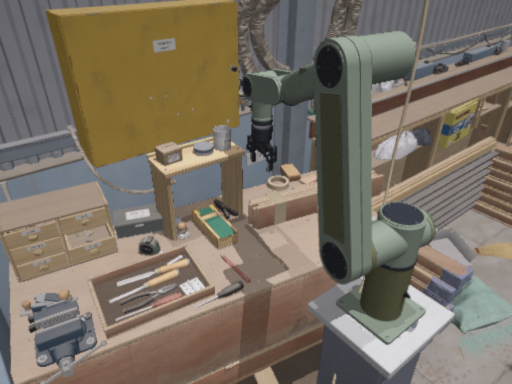

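View pics/side0.png

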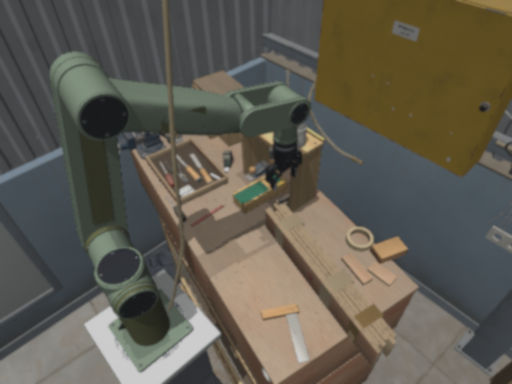

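View pics/wrist0.png

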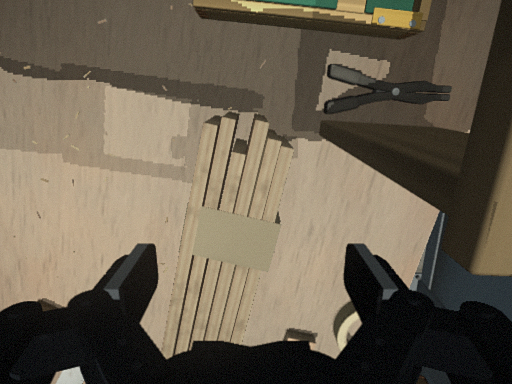

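Scene: the box's green lid is at about (215,223), the red pencil at (236,268), and the shelf front edge runs roughly (150,153)-(243,148). The side view shows the lid at (255,193) and the pencil at (205,216). In the wrist view the box is at the top. Next: coarse positions.

```bash
cat > h.py <<'E'
from workcell import bot, imaging
import cv2, numpy as np
from scipy.spatial.transform import Rotation as Ro
np.set_printoptions(precision=4,suppress=True)
def pose():
    s=bot.get_state(); T=np.eye(4); T[:3,:3]=Ro.from_euler('xyz',s['tool_rot'],degrees=True).as_matrix(); T[:3,3]=s['position']; return T
def snap(n):
    """picture and its camera's (K,k1,world_from_camera)"""
    T=pose(); im=imaging.snapshot(n); p=imaging.camera_params(n)
    W=p['world_from_camera'] if n!='wrist' else T@p['tool_from_camera']
    return im,(p['mtx'],p['k1'],W)
def rays(uv,cam):
    K,k,W=cam; uv=np.atleast_2d(np.float64(uv))
    d=np.array([k,0,0,0,0.])
    xy=cv2.undistortPoints(uv[:,None],K,d)[:,0]
    return W[:3,3],np.c_[xy,np.ones(len(xy))]@W[:3,:3].T
def plane(uv,cam,z):
    o,d=rays(uv,cam); return o+d*((z-o[2])/d[:,2])[:,None]
def proj(P,cam):
    K,k,W=cam; V=np.linalg.inv(W); P=np.atleast_2d(P)
    return cv2.projectPoints(P,cv2.Rodrigues(V[:3,:3])[0],V[:3,3],K,np.array([k,0,0,0,0.]))[0][:,0]
def mask(im,col):
    h=cv2.cvtColor(im,cv2.COLOR_RGB2HSV)
    if col=='green': return cv2.inRange(h,(65,120,40),(90,255,255))
    return cv2.inRange(h,(0,120,60),(6,255,255))|cv2.inRange(h,(172,120,60),(180,255,255))
def blobs(m,amin=40):
    cs,_=cv2.findContours(m,cv2.RETR_EXTERNAL,cv2.CHAIN_APPROX_NONE)
    return sorted([c for c in cs if cv2.contourArea(c)>amin],key=cv2.contourArea,reverse=True)
def fit(c,cam,z):
    """minimum rectangle on plane z: centre, sizes mm, long-axis angle deg, corners"""
    P=plane(c[:,0],cam,z)[:,:2]
    r=cv2.minAreaRect((P*1000).astype(np.float32)); return cv2.boxPoints(r)/1000,r
E
python3 - <<'E'
from h import *
for n in("scene","side"):
    im,cam=snap(n)
    for col,z in(("green",.05),("red",.01)):
        for c in blobs(mask(im,col),15)[:5]:
            b,r=fit(c,cam,z); print(n,col,cv2.boundingRect(c),r,b.tolist())
a=snap("scene")[0][130:290,130:300]; b=snap("side")[0][110:250,150:340]
a=cv2.resize(a,(400,376),interpolation=3);b=cv2.resize(b,(400,376*1),interpolation=3)
cv2.imwrite("pics/ab.png",np.hstack([a,b])[:,:,::-1])
E
```

```text
(no output)
```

View pics/ab.png

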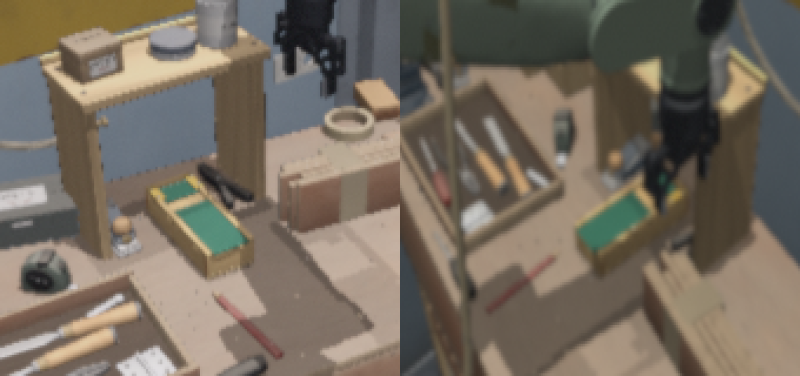

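The lid's front panel, in scene pixels, is centred near (222,227) and the pencil near (236,268). My colour thresholds missed both, so I'll check the colours.

```bash
sed -i "s/(65,120,40),(90,255,255)/(60,90,30),(90,255,255)/; s/(0,120,60),(6,255,255)/(0,90,50),(8,255,255)/; s/(172,120,60)/(170,90,50)/" h.py
python3 - <<'E'
from h import *
for n,pts in(("scene",[(218,229),(207,211),(237,268)]),("side",[(250,193),(205,216)])):
    im,cam=snap(n); h=cv2.cvtColor(im,cv2.COLOR_RGB2HSV)
    for u,v in pts: print(im[v,u],h[v,u])
    for col,z in(("green",.05),("red",.01)):
        for c in blobs(mask(im,col),15)[:4]:
            b,r=fit(c,cam,z); print(n,col,cv2.boundingRect(c),np.round(r[0]),np.round(r[1]),round(r[2],1),b.round(3).tolist())
E
```

```text
[ 86 142 122] [ 79 101 142]
[ 72 121 102] [ 78 103 121]
[119  87  81] [  5  81 119]
scene green (207, 216, 28, 21) [584. 187.] [ 52. 121.] 84.8 [[0.5210000276565552, 0.16699999570846558], [0.6420000195503235, 0.15600000321865082], [0.6470000147819519, 0.20800000429153442], [0.5260000228881836, 0.21899999678134918]]
scene green (200, 208, 12, 7) [698. 174.] [41. 31.] 80.1 [[0.6800000071525574, 0.15600000321865082], [0.7099999785423279, 0.1509999930858612], [0.7170000076293945, 0.19200000166893005], [0.6869999766349792, 0.19699999690055847]]
scene red (410, 58, 102, 44) [ 1065. -2515.] [ 125. 1696.] 0.2 [[1.0, -1.6679999828338623], [1.003999948501587, -3.364000082015991], [1.1299999952316284, -3.36299991607666], [1.125, -1.6670000553131104]]
scene red (373, 94, 32, 20) [ 1065. -1523.] [125. 469.] 0.2 [[1.0019999742507935, -1.2879999876022339], [1.003999948501587, -1.7569999694824219], [1.128999948501587, -1.7569999694824219], [1.1269999742507935, -1.2879999876022339]]
scene red (310, 123, 5, 14) [1074. -796.] [ 23. 193.] 44.4 [[0.9980000257492065, -0.7350000143051147], [1.1330000162124
[... 374 characters left out ...]
6 60] [ 5 96 96]
side green (236, 183, 30, 20) [584. 187.] [ 49. 121.] 84.9 [[0.5210000276565552, 0.16699999570846558], [0.6420000195503235, 0.15700000524520874], [0.6470000147819519, 0.20600000023841858], [0.5260000228881836, 0.21699999272823334]]
side red (166, 175, 8, 12) [406. 509.] [78. 20.] 76.3 [[0.3869999945163727, 0.4740000069141388], [0.4059999883174896, 0.4690000116825104], [0.42500001192092896, 0.5440000295639038], [0.4050000011920929, 0.5490000247955322]]
side red (192, 215, 17, 11) [369. 243.] [75. 11.] 0.2 [[0.3319999873638153, 0.24799999594688416], [0.3319999873638153, 0.2370000034570694], [0.40700000524520874, 0.23800000548362732], [0.40700000524520874, 0.24899999797344208]]
```

drive_tool --fingers '[1, 1, 1, 1, 1, 1, 1, 1, 1, 1]' --pt "0 -45 0" --pt "0 -45 0" --pt "0 -45 0" --pt "0 0 -10" --pt "0 0 -10" --pt "0 0 -10" --pt "0 0 -10" --pt "0 0 -10" --pt "0 0 -10" --pt "0 0 -10" --turn '[0, 0, 0, -8.5, -8.5, -8.5, -8.5, -8.5, -8.5, -8.5]'

```text
clock: 1.45
position: [0.4399, 0.0, 0.3018]
tool_rot: [180.0, 0.0, 149.9]
wrist_force: [-0.6, -0.1, 0.4]
opening: 1.001
finger_force: 0.0
```

drive_tool --fingers '[1, 1, 1, 1, 1, 1, 1, 1, 1]' --pt "0 0 0" --pt "0 0 0" --pt "0 0 0" --pt "0 48 0" --pt "0 48 0" --pt "0 48 0" --pt "0 46 0" --pt "0 0 0" --pt "0 0 0" --turn '[-8.5, -8.5, -8.0, 0, 0, 0, 0, 0, 0]'

```text
clock: 2.35
position: [0.4579, 0.1899, 0.3011]
tool_rot: [-180.0, -0.0, 174.7]
wrist_force: [-0.3, -0.5, 0.6]
opening: 1.001
finger_force: 0.0
```

Run:
```python
from h import *
im,cam=snap("wrist"); cv2.imwrite("pics/w1.png",cv2.resize(im,(768,576),interpolation=cv2.INTER_CUBIC)[:,:,::-1]); cv2.imwrite("w1raw.png",im[:,:,::-1])
print(bot.get_state()['position'],bot.get_state()['tool_rot'])
for col,z in(("green",.05),("red",.01)):
    for c in blobs(mask(im,col),150)[:4]:
        b,r=fit(c,cam,z); print(col,cv2.boundingRect(c),np.round(r[0]),np.round(r[1],1),round(r[2],1),b.round(4).tolist())
```

```text
[0.458  0.1889 0.3012] [-179.9545   -0.0138  174.5456]
green (233, 202, 47, 89) [588. 185.] [ 60.8 132.9] 84.6 [[0.5185999870300293, 0.16089999675750732], [0.6509000062942505, 0.14839999377727509], [0.6565999984741211, 0.20890000462532043], [0.5242999792098999, 0.2214999943971634]]
green (235, 306, 42, 25) [702. 175.] [59.9 42.3] 84.7 [[0.6777999997138977, 0.1467999964952469], [0.7199000120162964, 0.1428000032901764], [0.7253999710083008, 0.20239999890327454], [0.6833000183105469, 0.20640000700950623]]
red (457, 73, 55, 28) [404. 504.] [78.1 27.6] 74.7 [[0.38040000200271606, 0.47040000557899475], [0.40700000524520874, 0.46309998631477356], [0.4275999963283539, 0.5385000109672546], [0.4009000062942505, 0.545799970626831]]
red (281, 46, 14, 116) [406. 244.] [ 12.1 147.9] 89.0 [[0.33180001378059387, 0.2393999993801117], [0.4796999990940094, 0.2370000034570694], [0.4799000024795532, 0.249099999666214], [0.3319999873638153, 0.2515000104904175]]
```

View pics/w1.png

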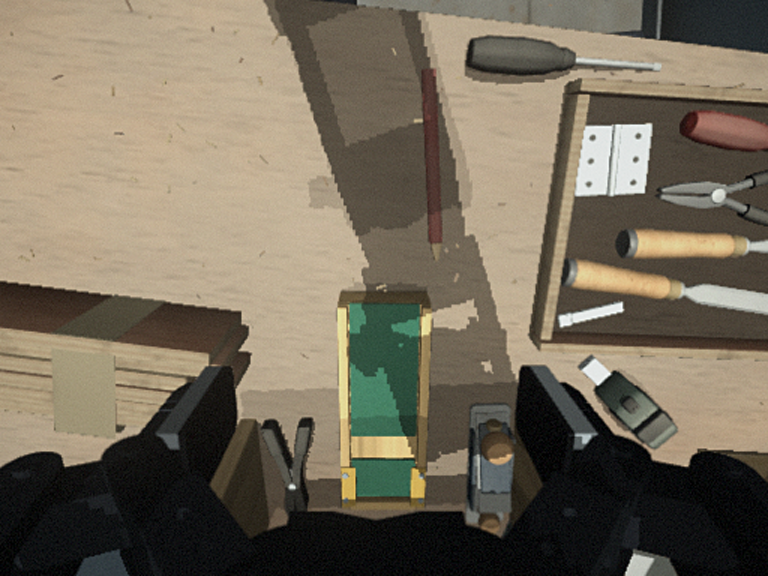

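Wrist view, forward pointing down the picture: the lid's front edge is at about row 303 and the side walls' front ends near row 307 (768-wide picture). The pencil runs x 0.32-0.49 at y≈0.245, and clear bench lies at upper left. Now the overhang numerically.

Run:
```python
from h import *
im=cv2.imread("w1raw.png")[:,:,::-1]
for u in(228,230,245,257,270,283,285):
    print(u,[tuple(int(x) for x in im[v,u]) for v in range(190,213)])
cv2.imwrite("pics/c1.png",cv2.resize(im[185:240,215:300],(765,495),interpolation=cv2.INTER_NEAREST)[:,:,::-1])
p=imaging.camera_params("wrist");T=np.eye(4);T[:3,:3]=Ro.from_euler('xyz',[-179.95,-.01,174.55],degrees=True).as_matrix();T[:3,3]=[.458,.1889,.3012]
cam=(p['mtx'],p['k1'],T@p['tool_from_camera'])
for v in range(194,212,2): print(v,plane([[228,v],[257,v]],cam,.05)[:,0],plane([[228,v]],cam,.0515)[:,0],plane([[257,v]],cam,0)[:,0])
```

```text
228 [(194, 177, 150), (198, 181, 156), (179, 162, 138), (139, 123, 100), (94, 84, 64), (99, 84, 59), (99, 85, 59), (100, 84, 56), (106, 91, 64), (96, 84, 55), (99, 84, 57), (105, 91, 63), (103, 89, 60), (121, 103, 68), (113, 96, 63), (200, 173, 119), (229, 218, 153), (230, 222, 157), (228, 214, 151), (229, 219, 154), (226, 214, 151), (228, 218, 153), (226, 215, 150)]
230 [(197, 178, 153), (196, 179, 151), (178, 161, 138), (148, 135, 113), (102, 90, 71), (94, 79, 54), (102, 86, 60), (103, 91, 61), (104, 90, 61), (101, 90, 60), (98, 82, 55), (105, 89, 61), (108, 90, 64), (126, 107, 72), (114, 91, 63), (186, 157, 109), (228, 214, 150), (231, 218, 153), (231, 220, 153), (230, 217, 149), (231, 218, 155), (231, 219, 156), (231, 219, 153)]
245 [(91, 81, 68), (88, 77, 68), (86, 80, 67), (82, 74, 62), (67, 57, 46), (63, 53, 38), (64, 58, 40), (67, 59, 41), (73, 59, 44), (73, 63, 44), (75, 65, 48), (62, 58, 43), (48, 57, 47), (46, 73, 58), (52, 83, 65), (52, 82, 66), (53, 83, 64), (49, 80, 62), (51, 83, 64), (53, 85, 65), (53, 85, 65), (47, 78, 61), (50, 83, 63)]
257 [(137, 130, 111), (109, 10
[... 972 characters left out ...]
158)]
285 [(106, 94, 79), (110, 98, 84), (118, 104, 90), (109, 99, 83), (105, 98, 82), (114, 102, 85), (104, 91, 74), (86, 75, 54), (77, 65, 48), (69, 59, 42), (65, 53, 39), (67, 54, 35), (64, 55, 37), (74, 63, 43), (71, 57, 41), (91, 77, 52), (144, 124, 80), (155, 133, 88), (156, 133, 88), (217, 201, 139), (231, 218, 152), (229, 216, 148), (228, 213, 150)]
194 [0.5072 0.5108] [0.5068] [0.5267]
196 [0.5099 0.5135] [0.5095] [0.5298]
198 [0.5127 0.5162] [0.5122] [0.5328]
200 [0.5154 0.519 ] [0.5149] [0.5359]
202 [0.5181 0.5217] [0.5176] [0.539]
204 [0.5209 0.5245] [0.5204] [0.5421]
206 [0.5236 0.5272] [0.5231] [0.5452]
208 [0.5264 0.53  ] [0.5259] [0.5484]
210 [0.5292 0.5328] [0.5286] [0.5515]
```

View pics/c1.png

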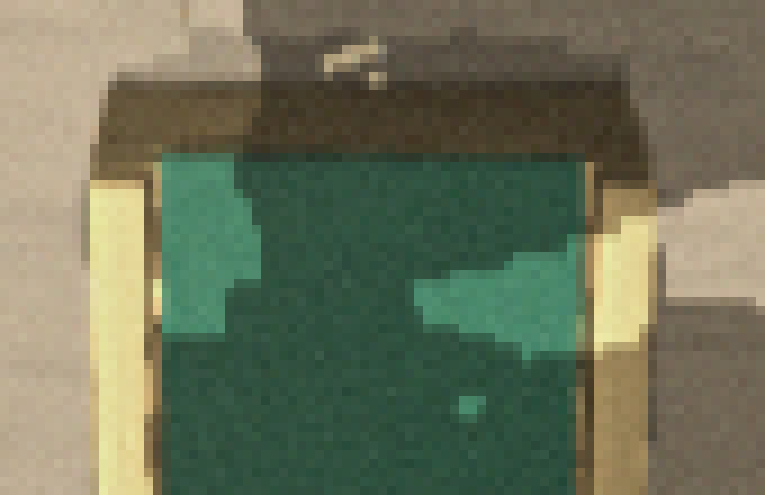

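The lid overhangs the box front by about 4.5 mm (lid front x≈0.521, box front x≈0.5255 on the middle line, axis −5.4°). That is enough for the pads to take hold of the lid's sides in front of the box. An upright tool at the groove would put the wrist into the shelf. I'll descend in front of the box.

drive_tool --fingers '[0.85, 0.85, 0.85, 0.85, 0.85, 0.85, 0.85, 0.85, 0.85, 0.85]' --pt "-25 4 0" --pt "-22 4 0" --pt "0 0 45" --pt "0 0 45" --pt "0 0 45" --pt "0 0 45" --pt "0 0 45" --pt "0 0 25" --pt "0 0 15" --pt "0 0 7" --turn '[0, 0, 0, 0, 0, 0, 0, 0, 0, 0]'

```text
clock: 3.4
position: [0.5054, 0.1911, 0.0282]
tool_rot: [-180.0, -0.1, 174.4]
wrist_force: [-0.8, -0.1, -0.7]
opening: 0.848
finger_force: 0.0
```

Run:
```python
from h import *
im,cam=snap("wrist"); print(bot.get_state()['position'],bot.get_state()['opening'],bot.get_state()['wrist_force'])
cv2.imwrite("pics/w2.png",cv2.resize(im,(768,576))[:,:,::-1])
```

```text
[0.5055 0.1914 0.0282] 0.8458712257662208 [-0.1533 -0.8449 -0.0174]
```

View pics/w2.png

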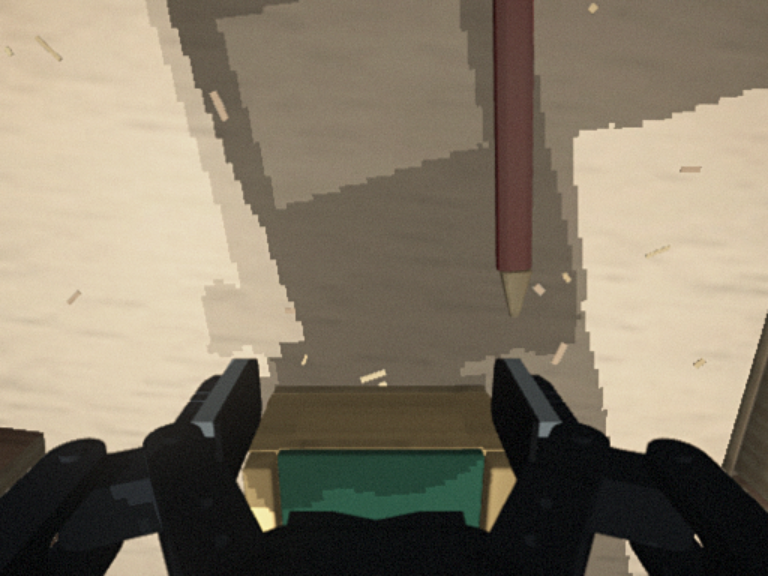

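The wrist view shows the gripper centred on the lid, with pads at columns about 260 and 495 and the lid between 280 and 484, in front of the box. I'll creep forward until the pads touch the side ends.

drive_tool --fingers '[0.85, 0.85, 0.85, 0.85, 0.85]' --pt "-2 1 0" --pt "-2 0 0" --pt "-2 0 0" --pt "0 0 0" --pt "0 0 0" --turn '[0, 0, 0, 0, 0]'

```text
clock: 3.95
position: [0.5123, 0.1932, 0.0299]
tool_rot: [180.0, 0.1, 174.5]
wrist_force: [-0.4, 0.1, -0.2]
opening: 0.852
finger_force: 0.0
```

drive_tool --fingers '[0.85, 0.85, 0.85]' --pt "-1 0 0" --pt "0 0 0" --pt "0 0 0" --turn '[0, 0, 0]'

```text
clock: 4.25
position: [0.5127, 0.1929, 0.0292]
tool_rot: [-180.0, -0.0, 174.5]
wrist_force: [0.5, -0.9, 1.0]
opening: 0.843
finger_force: 0.0
```

drive_tool --fingers '[0.85, 0.85, 0.85]' --pt "-1 0 0" --pt "0 0 0" --pt "0 0 0" --turn '[0, 0, 0]'

```text
clock: 4.55
position: [0.5138, 0.1928, 0.0292]
tool_rot: [-180.0, -0.0, 174.5]
wrist_force: [-0.1, -1.0, -0.2]
opening: 0.85
finger_force: 0.0
```

drive_tool --fingers '[0.5, 0.5, 0.5, 0.5, 0.5]' --pt "0 0 0" --pt "0 0 0" --pt "0 0 0" --pt "0 0 0" --pt "0 0 0" --turn '[0, 0, 0, 0, 0]'

```text
clock: 5.05
position: [0.5139, 0.1927, 0.0303]
tool_rot: [-180.0, -0.0, 174.5]
wrist_force: [-3.5, -1.3, 7.6]
opening: 0.665
finger_force: 62.2
```

drive_tool --fingers '[0.5, 0.5, 0.5, 0.5, 0.5, 0.5]' --pt "3 0 0" --pt "5 0 0" --pt "6 0 0" --pt "6 0 0" --pt "0 0 0" --pt "0 0 0" --turn '[0, 0, 0, 0, 0, 0]'

```text
clock: 5.65
position: [0.494, 0.195, 0.0301]
tool_rot: [180.0, 0.1, 174.5]
wrist_force: [-0.3, -0.3, 6.0]
opening: 0.664
finger_force: 63.2
```

```bash
cat > lid.py <<'E'
from h import *
im,cam=snap("wrist"); s=bot.get_state(); print(s['position'],s['opening'],s['finger_force'],s['wrist_force'])
for c in blobs(mask(im,"green"),150)[:2]:
    b,r=fit(c,cam,.05); print(cv2.boundingRect(c),np.round(r[1],1),round(r[2],1),b.round(4).tolist())
for n in("scene",):
    im,cam=snap(n)
    for c in blobs(mask(im,"green"),15)[:3]:
        b,r=fit(c,cam,.05); print(n,cv2.boundingRect(c),np.round(r[1],1),round(r[2],1),b.round(4).tolist())
E
python3 lid.py
```

```text
[0.494 0.195 0.03 ] 0.6657421762928767 63.258320689201355 [-0.0062 -0.441   7.867 ]
(183, 281, 136, 70) [61.8 38. ] 84.5 [[0.4975000023841858, 0.1639000028371811], [0.5353000164031982, 0.16019999980926514], [0.5411999821662903, 0.22169999778270721], [0.5034000277519226, 0.22529999911785126]]
scene (201, 210, 14, 8) [51.4 30.4] 83.8 [[0.6636999845504761, 0.15369999408721924], [0.6938999891281128, 0.15039999783039093], [0.699400007724762, 0.20160000026226044], [0.6692000031471252, 0.20479999482631683]]
scene (226, 229, 11, 10) [36.3 43.8] 80.5 [[0.49939998984336853, 0.17190000414848328], [0.5425999760627747, 0.1647000014781952], [0.5486000180244446, 0.2004999965429306], [0.5054000020027161, 0.2076999992132187]]
scene (209, 218, 13, 9) [25.6 60.6] 14.8 [[0.6000999808311462, 0.2110999971628189], [0.6154999732971191, 0.1525000035762787], [0.6402000188827515, 0.1589999943971634], [0.6248000264167786, 0.2176000028848648]]
```

drive_tool --fingers '[0.5, 0.5, 0.5, 0.5, 0.5, 0.5, 0.5, 0.5]' --pt "6 0 0" --pt "10 0 0" --pt "10 0 0" --pt "10 0 0" --pt "10 0 0" --pt "8 0 0" --pt "4 0 0" --pt "0 0 0" --turn '[0, 0, 0, 0, 0, 0, 0, 0]'

```text
clock: 6.55
position: [0.4347, 0.2002, 0.0289]
tool_rot: [-180.0, -0.1, 174.5]
wrist_force: [0.0, 0.5, 0.5]
opening: 0.663
finger_force: 64.3
```

drive_tool --fingers '[0.85, 0.85, 0.85, 0.85, 0.85, 0.85, 0.85, 0.85, 0.85, 0.85]' --pt "0 0 0" --pt "0 0 0" --pt "0 0 0" --pt "0 0 0" --pt "-6 0 0" --pt "-12 0 0" --pt "-15 0 0" --pt "-15 0 0" --pt "-12 0 0" --pt "0 0 0" --turn '[0, 0, 0, 0, 0, 0, 0, 0, 0, 0]'

```text
clock: 7.55
position: [0.4987, 0.1943, 0.0298]
tool_rot: [180.0, 0.2, 174.4]
wrist_force: [-0.1, -0.0, 0.0]
opening: 0.85
finger_force: 0.0
```

```bash
python3 lid.py
```

```text
[0.497  0.1943 0.0294] 0.8522623402260351 0.0 [-0.6694  0.2288 -0.3642]
(171, 141, 159, 210) [ 61.7 100.2] 84.1 [[0.4399999976158142, 0.16910000145435333], [0.5396999716758728, 0.15880000591278076], [0.5460000038146973, 0.22010000050067902], [0.446399986743927, 0.2303999960422516]]
scene (224, 229, 21, 21) [ 53.6 104.4] 81.0 [[0.4406000077724457, 0.17659999430179596], [0.5436999797821045, 0.16040000319480896], [0.5521000027656555, 0.2134000062942505], [0.4490000009536743, 0.2295999974012375]]
scene (208, 217, 13, 9) [23.7 58. ] 10.8 [[0.6080999970436096, 0.20839999616146088], [0.6190000176429749, 0.15139999985694885], [0.642300009727478, 0.1559000015258789], [0.6312999725341797, 0.21289999783039093]]
```

drive_tool --fingers '[0.85, 0.85, 0.85, 0.5, 0.5, 0.5, 0.5, 0.5, 0.5]' --pt "-8 0 -4" --pt "-6 0 -3.5" --pt "0 0 0" --pt "0 0 0" --pt "0 0 0" --pt "0 0 0" --pt "0 0 0" --pt "0 0 0" --pt "0 0 -3" --turn '[0, 0, 0, 0, 0, 0, 0, 0, 0]'

```text
clock: 8.55
position: [0.5094, 0.1932, 0.0397]
tool_rot: [-180.0, -0.0, 174.5]
wrist_force: [-0.6, 0.1, -0.7]
opening: 0.701
finger_force: 64.6
```

Run:
```python
from h import *
print(bot.get_state()['joints'])
p=imaging.camera_params("wrist");T=np.eye(4);T[:3,:3]=Ro.from_euler('xyz',[-179.95,-.01,174.55],degrees=True).as_matrix();T[:3,3]=[.458,.1889,.3012]
cam=(p['mtx'],p['k1'],T@p['tool_from_camera'])
uv=[[100,100],[10,10],[10,100],[165,10],[180,5],[300,5],[10,186],[165,206]]
for q,P,Q in zip(uv,plane(uv,cam,0),plane(uv,cam,.1)): print(q,P,Q)
```

```text
[ 11.6602  21.7947 100.9717   0.0061  57.2748 -72.8482]
[100, 100] [ 0.3742 -0.007   0.    ] [0.3767 0.0387 0.1   ]
[10, 10] [ 0.2545 -0.0968  0.    ] [ 0.2839 -0.0309  0.1   ]
[10, 100] [ 0.3618 -0.1298  0.    ] [ 0.367  -0.0565  0.1   ]
[165, 10] [0.275  0.0988 0.    ] [0.2998 0.1207 0.1   ]
[180, 5] [0.2713 0.1184 0.    ] [0.2969 0.1359 0.1   ]
[300, 5] [0.2856 0.2673 0.    ] [0.308  0.2513 0.1   ]
[10, 186] [ 0.4803 -0.1673  0.    ] [ 0.4589 -0.0856  0.1   ]
[165, 206] [0.5324 0.0548 0.    ] [0.4993 0.0866 0.1   ]
```

drive_tool --fingers '[0.5, 0.5, 0.5, 0.5, 0.5, 0.5, 0.5, 0.5, 0.5, 0.5]' --pt "0 0 -5" --pt "0 0 -12" --pt "0 0 -18" --pt "10 0 -15" --pt "20 0 -10" --pt "25 0 -15" --pt "25 0 -20" --pt "22 0 -20" --pt "13 0 -12" --pt "0 0 0" --turn '[0, 0, 0, 0, 0, 0, 0, 0, 0, 0]'

```text
clock: 9.55
position: [0.3952, 0.2049, 0.1691]
tool_rot: [179.9, 0.2, 174.6]
wrist_force: [0.8, 0.2, -0.3]
opening: 0.705
finger_force: 64.7
```

Run:
```python
from h import *
s=bot.get_state();print(s['position'],s['opening'],s['finger_force'],s['wrist_force'])
im,cam=snap("wrist");a,_=snap("scene")
cv2.imwrite("pics/d.png",np.hstack([cv2.resize(im,(400,300)),cv2.resize(a[130:280,130:330],(400,300))])[:,:,::-1])
```

```text
[0.3952 0.2049 0.1691] 0.7047036410400743 64.68238413333893 [ 0.7942  0.1543 -0.2504]
```

View pics/d.png

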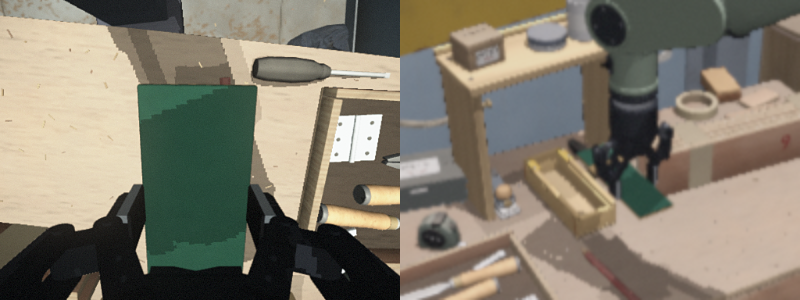

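The lid is held square and level-looking between the pads (wrist view), and the box stands open (scene view). Turning it now, then moving over the clear bench.

drive_tool --fingers '[0.5, 0.5, 0.5, 0.5, 0.5, 0.5, 0.5, 0.5, 0.5, 0.5]' --pt "0 0 0" --pt "0 0 0" --pt "0 0 0" --pt "0 0 0" --pt "0 0 0" --pt "0 0 0" --pt "0 0 0" --pt "0 0 0" --pt "0 0 0" --pt "0 0 0" --turn '[8.5, 8.5, 8.5, 8.5, 8.5, 8.5, 8.5, 8.5, 8.5, 8.5]'

```text
clock: 10.65
position: [0.3956, 0.2038, 0.1657]
tool_rot: [-179.9, 0.0, 89.1]
wrist_force: [0.5, -0.6, -0.6]
opening: 0.701
finger_force: 64.7
```

drive_tool --fingers '[0.5, 0.5, 0.5, 0.5, 0.5, 0.5, 0.5, 0.5, 0.5, 0.5]' --pt "0 0 0" --pt "0 0 0" --pt "-25 5 0" --pt "-35 6 0" --pt "-35 6 0" --pt "-28 5 0" --pt "-15 2 0" --pt "0 0 30" --pt "0 0 40" --pt "0 0 20" --turn '[8, 3, 0, 0, 0, 0, 0, 0, 0, 0]'

```text
clock: 11.65
position: [0.3893, 0.0636, 0.0735]
tool_rot: [-179.7, 0.0, 78.4]
wrist_force: [-0.7, -0.2, -2.1]
opening: 0.7
finger_force: 65.0
```

Run:
```python
from h import *
s=bot.get_state();print(s['position'],s['tool_rot'],s['opening'],s['finger_force'],s['wrist_force'])
zl=s['position'][2]+.012
for n in("scene","side","wrist"):
    im,cam=snap(n)
    for c in blobs(mask(im,"green"),15)[:2]:
        b,r=fit(c,cam,zl); print(n,cv2.boundingRect(c),np.round(r[1],1),round(r[2],1),b.round(3).tolist())
```

```text
[0.3893 0.0636 0.0735] [-179.6881    0.0491   78.4114] 0.7003932703007993 64.96473044157028 [-0.7138 -0.1685 -2.1395]
scene (261, 227, 22, 14) [82.1 54.3] 82.7 [[0.3610000014305115, 0.050999999046325684], [0.41499999165534973, 0.04399999976158142], [0.4259999990463257, 0.12600000202655792], [0.3720000088214874, 0.13300000131130219]]
scene (301, 219, 14, 10) [32.3 49.1] 77.9 [[0.33500000834465027, -0.05400000140070915], [0.382999986410141, -0.06400000303983688], [0.38999998569488525, -0.032999999821186066], [0.34200000762939453, -0.02199999988079071]]
side (225, 222, 21, 25) [97.6 56.4] 78.7 [[0.3449999988079071, 0.010999999940395355], [0.4009999930858612, 0.0], [0.41999998688697815, 0.09600000083446503], [0.36500000953674316, 0.10700000077486038]]
side (239, 249, 17, 13) [31.3 51.2] 77.7 [[0.3319999873638153, -0.057999998331069946], [0.38199999928474426, -0.06800000369548798], [0.3880000114440918, -0.03799999877810478], [0.33799999952316284, -0.027000000700354576]]
wrist (176, 108, 153, 243) [119.9  61.5] 77.8 [[0.34700000286102295, 0.01899999938905239], [0.40700000524520874, 0.006000000052154064], [0.4320000112056732, 0.12300000339746475], [0.3720000088214874, 0.13600000739097595]]
```

drive_tool --fingers '[0.5, 0.5, 0.5, 0.5, 0.5, 0.5]' --pt "0 0 30" --pt "0 0 25" --pt "0 0 12" --pt "0 0 4" --pt "0 0 2" --pt "0 0 0" --turn '[0, 0, 0, 0, 0, 0]'

```text
clock: 12.4
position: [0.3928, 0.0641, 0.0048]
tool_rot: [179.9, -0.0, 78.5]
wrist_force: [-0.7, 0.2, -1.1]
opening: 0.703
finger_force: 65.0
```

drive_tool --fingers '[0.5, 0.5, 0.5, 0.5]' --pt "0 0 1" --pt "0 0 1" --pt "0 0 0.5" --pt "0 0 0" --turn '[0, 0, 0, 0]'

```text
clock: 12.8
position: [0.3914, 0.0642, 0.0014]
tool_rot: [180.0, -0.0, 78.5]
wrist_force: [0.1, 0.8, -0.2]
opening: 0.705
finger_force: 65.0
```

drive_tool --fingers '[0.5, 0.5, 0.5, 0.5, 0.5]' --pt "0 0 1" --pt "0 0 1" --pt "0 0 1" --pt "0 0 0" --pt "0 0 0" --turn '[0, 0, 0, 0, 0]'

```text
clock: 13.3
position: [0.3913, 0.0642, -0.0018]
tool_rot: [-180.0, 0.0, 78.5]
wrist_force: [-0.1, 0.5, -0.9]
opening: 0.698
finger_force: 65.0
```

drive_tool --fingers '[0.5, 0.5, 0.5, 0.5]' --pt "0 0 1" --pt "0 0 0" --pt "0 0 1" --pt "0 0 0" --turn '[0, 0, 0, 0]'

```text
clock: 13.7
position: [0.3913, 0.0642, -0.0038]
tool_rot: [-180.0, 0.0, 78.5]
wrist_force: [-0.6, -0.2, -0.8]
opening: 0.704
finger_force: 65.0
```

drive_tool --fingers '[0.5, 0.5, 0.5, 0.5]' --pt "0 0 1" --pt "0 0 0" --pt "0 0 0" --pt "0 0 0" --turn '[0, 0, 0, 0]'

```text
clock: 14.1
position: [0.3914, 0.0642, -0.004]
tool_rot: [-180.0, 0.0, 78.5]
wrist_force: [-3.6, 0.6, 8.7]
opening: 0.705
finger_force: 66.1
```

drive_tool --fingers '[0.5, 0.5, 0.5]' --pt "0 0 1" --pt "0 0 0" --pt "0 0 0" --turn '[0, 0, 0]'

```text
clock: 14.4
position: [0.3914, 0.0642, -0.0041]
tool_rot: [-179.9, 0.0, 78.5]
wrist_force: [-7.7, -1.0, 20.6]
opening: 0.701
finger_force: 67.4
```

drive_tool --fingers '[0.5, 0.9, 0.9, 0.9, 0.9, 0.9, 0.9, 0.9, 0.9, 0.9]' --pt "0 0 -1" --pt "0 0 0" --pt "0 0 0" --pt "0 0 0" --pt "0 0 -5" --pt "0 0 -15" --pt "0 0 -40" --pt "0 0 -45" --pt "0 0 -45" --pt "0 0 -45" --turn '[0, 0, 0, 0, 0, 0, 0, 0, 0, 0]'

```text
clock: 15.4
position: [0.3908, 0.0642, 0.1922]
tool_rot: [180.0, -0.0, 78.5]
wrist_force: [0.4, 0.3, -0.5]
opening: 0.899
finger_force: 0.0
```

drive_tool --fingers '[0.9, 0.9, 0.9, 0.9, 0.9, 0.9, 0.9, 0.9, 0.9, 0.9]' --pt "25 0 -20" --pt "35 0 -20" --pt "35 0 -20" --pt "35 0 -10" --pt "20 0 0" --pt "0 0 0" --pt "0 0 0" --pt "0 0 0" --pt "0 0 0" --pt "0 0 0" --turn '[0, 0, 0, 0, -8.5, -8.5, -8.5, -8.5, -8.5, -8.5]'

```text
clock: 16.4
position: [0.4209, 0.2112, 0.2602]
tool_rot: [-180.0, -0.0, 129.9]
wrist_force: [-0.6, -0.6, 0.2]
opening: 0.897
finger_force: 0.0
```

drive_tool --fingers '[0.9, 0.9, 0.9, 0.9, 0.9, 0.9, 0.9]' --pt "0 0 0" --pt "0 0 0" --pt "0 0 0" --pt "0 0 0" --pt "0 0 0" --pt "0 0 0" --pt "0 0 0" --turn '[-8.5, -8.5, -8.5, -8.5, -8.5, -2, 0]'

```text
clock: 17.1
position: [0.421, 0.2111, 0.2602]
tool_rot: [-180.0, -0.0, 174.0]
wrist_force: [-0.3, 0.4, 0.3]
opening: 0.898
finger_force: 0.0
```

Run:
```python
from h import *
s=bot.get_state();print(s['position'],s['tool_rot'],s['opening'],s['joints'])
im,cam=snap("wrist"); cv2.imwrite("pics/e.png",cv2.resize(im,(768,576))[:,:,::-1])
cv2.imwrite("eraw.png",im[:,:,::-1]); np.savez("e.npz",W=cam[2])
for n in("scene","side","wrist"):
    im,cam=snap(n)
    for col,z in(("green",.008),("red",.01)):
      for c in blobs(mask(im,col),40)[:5]:
        b,r=fit(c,cam,z)
        if r[0][0]<700 and abs(r[0][1])<350: print(n,col,cv2.boundingRect(c),np.round(r[1],1),round(r[2],1),b.round(4).tolist())
```

```text
[0.421  0.2111 0.2602] [-179.9915   -0.0228  173.9897] 0.8982985834460266 [ 16.086   -2.396  100.1986   0.0007  82.2218 -67.9038]
scene green (260, 241, 37, 18) [124.8  51.4] 78.0 [[0.35100001096725464, 0.014499999582767487], [0.40130001306533813, 0.003800000064074993], [0.42719998955726624, 0.125900000333786], [0.37689998745918274, 0.13660000264644623]]
scene green (299, 236, 14, 9) [29.9 49.5] 78.7 [[0.3366999924182892, -0.053599998354911804], [0.38530001044273376, -0.06319999694824219], [0.3910999894142151, -0.033900000154972076], [0.3425000011920929, -0.024299999698996544]]
scene red (229, 263, 21, 19) [ 10.7 109.8] 87.8 [[0.3249000012874603, 0.24789999425411224], [0.43470001220703125, 0.24369999766349792], [0.4350999891757965, 0.25440001487731934], [0.325300008058548, 0.25859999656677246]]
side green (221, 231, 27, 28) [121.1  52.2] 77.5 [[0.3513999879360199, 0.013100000098347664], [0.40230000019073486, 0.0017999999690800905], [0.428600013256073, 0.11999999731779099], [0.37770000100135803, 0.13130000233650208]]
side green (241, 261, 17, 13) [31.4 51.2] 80.3 [[0.337799996137619, -0.05719999969005585], [0.3882000148296356, -0.06589999794960022], [0.3935999870300293, -0.0348999984562397], [0.34310001134872437, -0.026200000196695328]]
wrist green (77, 113, 109, 59) [133.3  60.9] 77.7 [[0.3476000130176544, 0.006500000134110451], [0.40709999203681946, -0.006399999838322401], [0.43540000915527344, 0.12389999628067017], [0.375900000333786, 0.13680000603199005]]
wrist green (20, 107, 38, 52) [42.7 60.9] 77.7 [[0.3328999876976013, -0.06069999933242798], [0.39239999651908875, -0.07370000332593918], [0.40149998664855957, -0.03189999982714653], [0.34200000762939453, -0.01889999955892563]]
wrist red (267, 76, 18, 121) [ 11.8 148.1] 89.0 [[0.33169999718666077, 0.23989999294281006], [0.4797999858856201, 0.23720000684261322], [0.47999998927116394, 0.24899999797344208], [0.3319000005722046, 0.2517000138759613]]
```

View pics/e.png

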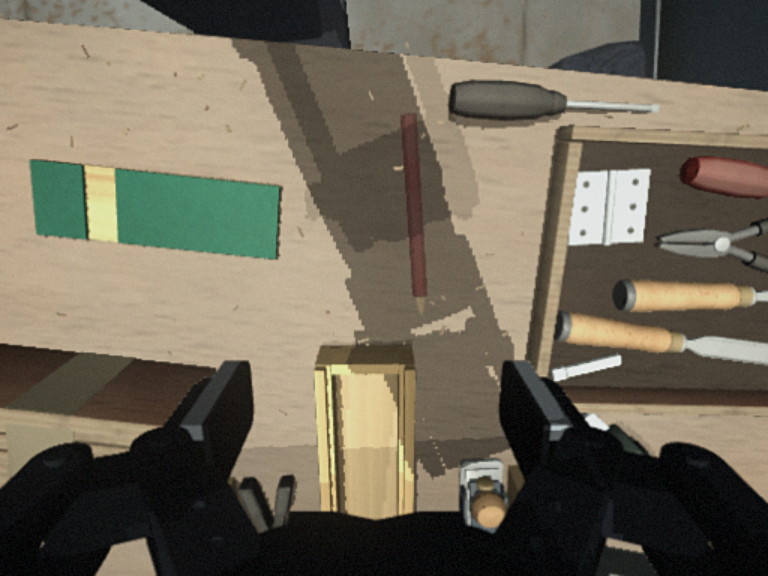

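The lid lies flat on the open bench with the groove up (280,185 to 35,240 in the view). The box is open, and the pencil runs x 0.332-0.50 at y≈0.244, clear of the screwdriver. I'll grip the pencil about 54 mm robot-ward of its centre so the wrist stays ahead of the shelf.

drive_tool --fingers '[0.5, 0.5, 0.5, 0.5, 0.5, 0.5, 0.5, 0.5, 0.5, 0.5]' --pt "0 0 0" --pt "30 16 0" --pt "30 17 0" --pt "0 0 45" --pt "0 0 45" --pt "0 0 45" --pt "0 0 45" --pt "0 0 30" --pt "0 0 15" --pt "0 0 0" --turn '[-5, 0, 0, 0, 0, 0, 0, 0, 0, 0]'

```text
clock: 18.3
position: [0.3594, 0.2442, 0.0328]
tool_rot: [-179.9, -0.3, 179.0]
wrist_force: [0.6, 0.2, -0.0]
opening: 0.501
finger_force: 0.0
```

Run:
```python
from h import *
s=bot.get_state();print(s['position'],s['tool_rot'],s['opening'],s['wrist_force'])
im,cam=snap("wrist"); 
for c in blobs(mask(im,"red"),100)[:3]:
    P=plane(c[:,0],cam,.01); P=P[(P[:,0]>.3)&(abs(P[:,1]-.245)<.03)]
    if len(P)>20:
        b,r=fit(c,cam,.01); print(cv2.boundingRect(c),np.round(r[1],1),round(r[2],1),b.round(4).tolist())
im,cam=im,cam
W=np.load("e.npz")["W"]; p=imaging.camera_params("wrist")
im=cv2.imread("eraw.png"); ce=(p['mtx'],p['k1'],W)
# box check: inner floor/sides edges along a row
h=cv2.cvtColor(im,cv2.COLOR_BGR2GRAY)
print(h[280,205:282].tolist()); print(plane([[210,280],[276,280]],ce,.0515))
```

```text
[0.3594 0.2442 0.0328] [-179.8509   -0.3398  178.9726] 0.5007203679808016 [ 0.6429  0.1504 -0.0365]
(242, 178, 22, 169) [ 11.8 110.9] 89.0 [[0.329800009727478, 0.2401999980211258], [0.4406999945640564, 0.23819999396800995], [0.4408999979496002, 0.2498999983072281], [0.33000001311302185, 0.25200000405311584]]
[174, 177, 173, 175, 181, 178, 214, 214, 211, 207, 206, 210, 174, 76, 149, 231, 232, 76, 48, 63, 117, 113, 117, 146, 207, 207, 213, 218, 210, 212, 210, 204, 206, 208, 207, 206, 201, 206, 204, 206, 205, 210, 209, 205, 201, 202, 204, 202, 203, 203, 199, 196, 197, 196, 191, 195, 194, 204, 208, 200, 70, 142, 146, 133, 73, 136, 137, 130, 127, 132, 130, 127, 98, 101, 99, 95, 99]
[[0.5674 0.1446 0.0515]
 [0.5761 0.2274 0.0515]]
```

drive_tool --fingers '[0.5, 0.5, 0.5, 0, 0, 0, 0, 0, 0, 0]' --pt "0 1 15" --pt "0 0 10" --pt "0 0 3" --pt "0 0 0" --pt "0 0 0" --pt "0 0 0" --pt "0 0 0" --pt "0 0 0" --pt "0 0 0" --pt "0 0 0" --turn '[0, 0, 0, 0, 0, 0, 0, 0, 0, 0]'

```text
clock: 19.35
position: [0.362, 0.2463, 0.0075]
tool_rot: [180.0, 0.0, 179.0]
wrist_force: [-0.2, -0.4, 2.8]
opening: 0.003
finger_force: 0.9
```

drive_tool --fingers '[0.5, 0.5, 0.5, 0.5]' --pt "0 0 -5" --pt "0 0 -10" --pt "0 0 -10" --pt "0 0 0" --turn '[0, 0, 0, 0]'

```text
clock: 19.75
position: [0.3636, 0.247, 0.0343]
tool_rot: [179.9, 0.2, 179.0]
wrist_force: [-0.1, 0.1, 0.5]
opening: 0.501
finger_force: 0.0
```

Run:
```python
from h import *
s=bot.get_state();print(s['position'],s['tool_rot'],s['opening'],s['wrist_force'])
im,cam=snap("wrist"); cv2.imwrite("pics/f.png",im[:,:,::-1])
for c in blobs(mask(im,"red"),100)[:3]:
        b,r=fit(c,cam,.01); print(cv2.boundingRect(c),np.round(r[1],1),round(r[2],1),b.round(4).tolist())
# tips: project finger tip points
T=pose();print(proj([(T@[0,y,0,1])[:3] for y in(-.02,0,.02)],cam))
```

```text
[0.3636 0.247  0.0343] [179.8977   0.2259 179.0031] 0.5007788096794573 [-0.1452  0.1032  0.5001]
(237, 169, 22, 178) [ 11.8 117.6] 88.9 [[0.3294999897480011, 0.2401999980211258], [0.4471000134944916, 0.23800000548362732], [0.447299987077713, 0.24979999661445618], [0.3296999931335449, 0.25200000405311584]]
[[209.4373 245.3981]
 [249.5798 245.4078]
 [289.7155 245.3854]]
```

View pics/f.png

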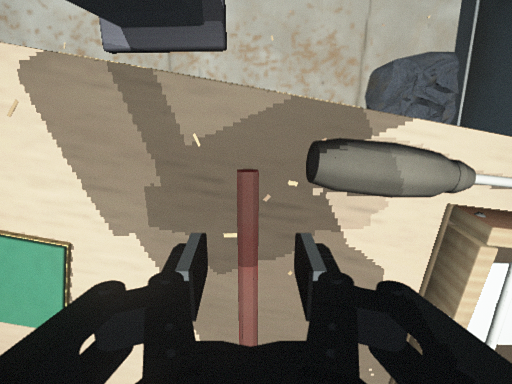

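The pencil lies undisturbed at column 248, centred between the pads. The fingers had closed just above it (TCP z 7 mm), so I'll go about 5 mm lower.

drive_tool --fingers '[0.5, 0.5, 0.5, 0.5, 0.5]' --pt "0 -1.5 12" --pt "0 0 10" --pt "0 0 6" --pt "0 0 2" --pt "0 0 0" --turn '[0, 0, 0, 0, 0]'

```text
clock: 20.3
position: [0.3611, 0.2444, 0.0013]
tool_rot: [-179.9, -0.1, 179.0]
wrist_force: [-0.0, 0.1, -0.7]
opening: 0.499
finger_force: 0.0
```

drive_tool --fingers '[0, 0, 0, 0, 0, 0, 0]' --pt "0 0 0" --pt "0 0 0" --pt "0 0 0" --pt "0 0 0" --pt "0 0 0" --pt "0 0 0" --pt "0 0 0" --turn '[0, 0, 0, 0, 0, 0, 0]'

```text
clock: 21.0
position: [0.3624, 0.245, 0.0027]
tool_rot: [180.0, 0.1, 179.0]
wrist_force: [-0.7, 0.4, 6.1]
opening: 0.115
finger_force: 59.6
```

drive_tool --fingers '[0, 0, 0, 0, 0, 0, 0, 0, 0, 0]' --pt "0 0 -10" --pt "0 0 -30" --pt "0 0 -40" --pt "0 0 -35" --pt "-10 -38 0" --pt "-38 0 0" --pt "-45 0 0" --pt "-45 0 0" --pt "-35 0 0" --pt "0 0 0" --turn '[0, 0, 0, 4.5, 0, 0, 0, 0, 0, 0]'

```text
clock: 22.0
position: [0.5349, 0.1893, 0.118]
tool_rot: [180.0, 0.2, 174.4]
wrist_force: [0.2, 0.4, 0.4]
opening: 0.111
finger_force: 58.9
```

```bash
cat > pen.py <<'E'
from h import *
import sys
s=bot.get_state();print(s['position'],s['tool_rot'],s['opening'],s['finger_force'],s['wrist_force'])
z=float(sys.argv[1]) if len(sys.argv)>1 else s['position'][2]+.008
for n in("wrist","scene","side"):
    im,cam=snap(n)
    for c in blobs(mask(im,"red"),12):
        P=plane(c[:,0],cam,z)[:,:2]; m=P.mean(0)
        if .45<m[0]<.8 and .05<m[1]<.3:
            b,r=fit(c,cam,z); print(n,cv2.boundingRect(c),np.round(r[1],1),round(r[2],1),b.round(4).tolist())
E
python3 pen.py
```

```text
[0.5349 0.1893 0.118 ] [179.9661   0.2291 174.3572] 0.11063811622441938 58.94740283489227 [0.1574 0.3563 0.4068]
wrist (238, 189, 26, 158) [11.7 85.9] 84.5 [[0.5019999742507935, 0.1868000030517578], [0.5874999761581421, 0.1785999983549118], [0.5885999798774719, 0.19020000100135803], [0.5030999779701233, 0.19840000569820404]]
side (243, 173, 20, 11) [11.2 89.8] 82.5 [[0.5472000241279602, 0.17759999632835388], [0.6362000107765198, 0.16590000689029694], [0.6377000212669373, 0.17710000276565552], [0.5486999750137329, 0.18880000710487366]]
```

drive_tool --fingers '[0, 0, 0, 0, 0]' --pt "-15 0 0" --pt "-17 0 0" --pt "-10 0 0" --pt "0 0 0" --pt "0 0 0" --turn '[0, 0, 0, 0, 0]'

```text
clock: 22.65
position: [0.571, 0.1865, 0.1171]
tool_rot: [-180.0, -0.1, 174.5]
wrist_force: [0.3, -0.8, 0.1]
opening: 0.109
finger_force: 58.9
```

```bash
python3 pen.py
python3 - <<'E'
from h import *
im,cam=snap("wrist"); v=300; g=cv2.cvtColor(im,cv2.COLOR_RGB2GRAY)
P=lambda q,z:plane(q,cam,z).round(4).tolist()
# lid of box: where sides' bright wood starts/ends on rows ahead of the tool
for v in(215,235,255): print(v,[int(x) for x in g[v,180:320:2]],P([[180,v],[320,v]],.0515))
E
```

```text
[0.571  0.1865 0.1171] [-179.9871   -0.0863  174.5242] 0.10937131089228672 58.94658923149109 [ 0.3068 -0.7987  0.0982]
wrist (238, 188, 26, 159) [11.7 86.1] 84.7 [[0.5376999974250793, 0.18379999697208405], [0.6233999729156494, 0.17589999735355377], [0.6244000196456909, 0.1875], [0.5386999845504761, 0.19539999961853027]]
side (251, 168, 21, 12) [11.5 98.3] 82.5 [[0.5842999815940857, 0.17560000717639923], [0.6818000078201294, 0.16279999911785126], [0.6833000183105469, 0.17419999837875366], [0.5857999920845032, 0.18700000643730164]]
215 [197, 195, 194, 193, 192, 193, 230, 232, 205, 205, 204, 200, 61, 116, 225, 225, 55, 64, 65, 123, 124, 139, 135, 143, 149, 150, 145, 151, 145, 71, 57, 63, 62, 68, 73, 73, 68, 70, 71, 64, 62, 57, 138, 140, 130, 132, 130, 123, 126, 127, 136, 137, 70, 46, 50, 121, 118, 116, 50, 111, 113, 139, 134, 140, 136, 115, 111, 115, 115, 121] [[0.5751, 0.1366, 0.0515], [0.5844, 0.2344, 0.0515]]
235 [185, 191, 186, 191, 193, 189, 145, 230, 227, 227, 225, 225, 168, 87, 195, 237, 117, 55, 59, 125, 129, 144, 226, 122, 63, 60, 62, 63, 64, 17, 32, 61, 67, 68, 70, 71, 74, 66, 75, 65, 65, 9, 33, 60, 58, 62, 62, 57, 123, 128, 133, 136, 53, 49, 72, 158, 159, 81, 103, 148, 150, 146, 145, 141, 95, 119, 112, 110, 117, 114] [[0.5902, 0.1342, 0.0515], [0.5997, 0.2339, 0.0515]]
255 [160, 161, 163, 162, 161, 161, 154, 224, 222, 139, 142, 137, 137, 56, 55, 26, 30, 29, 26, 28, 24, 39, 66, 65, 65, 54, 57, 59, 19, 22, 29, 65, 69, 65, 68, 68, 69, 70, 68, 64, 42, 17, 20, 37, 63, 59, 58, 63, 56, 56, 19, 18, 19, 23, 25, 22, 16, 50, 140, 148, 142, 147, 144, 124, 78, 81, 82, 80, 86, 83] [[0.606, 0.1316, 0.0515], [0.6157, 0.2334, 0.0515]]
```

drive_tool --fingers '[0, 0, 0, 0, 0, 0, 0, 0]' --pt "-7 0 0" --pt "0 0 15" --pt "0 0 25" --pt "0 0 25" --pt "0 0 20" --pt "0 0 10" --pt "0 0 0" --pt "0 0 0" --turn '[0, 0, 0, 0, 0, 0, 0, 0]'

```text
clock: 23.65
position: [0.5796, 0.1857, 0.0224]
tool_rot: [180.0, 0.0, 174.5]
wrist_force: [-0.3, -0.1, -0.3]
opening: 0.108
finger_force: 58.9
```

drive_tool --fingers '[0, 0, 0, 0, 0, 0]' --pt "0 0 4" --pt "0 0 3" --pt "0 0 2" --pt "0 0 0" --pt "0 0 0" --pt "0 0 0" --turn '[0, 0, 0, 0, 0, 0]'

```text
clock: 24.25
position: [0.5793, 0.1857, 0.0135]
tool_rot: [180.0, 0.0, 174.5]
wrist_force: [0.1, 0.1, 0.4]
opening: 0.113
finger_force: 58.9
```

drive_tool --fingers '[0, 0, 0, 0]' --pt "0 0 1" --pt "0 0 1" --pt "0 0 0.5" --pt "0 0 0" --turn '[0, 0, 0, 0]'

```text
clock: 24.65
position: [0.5791, 0.1856, 0.0106]
tool_rot: [-180.0, -0.0, 174.5]
wrist_force: [-0.4, -0.6, -0.1]
opening: 0.105
finger_force: 58.9
```

drive_tool --fingers '[0, 0, 0]' --pt "0 0 1" --pt "0 0 0" --pt "0 0 0" --turn '[0, 0, 0]'

```text
clock: 24.95
position: [0.5793, 0.1857, 0.0098]
tool_rot: [180.0, 0.0, 174.5]
wrist_force: [-0.2, 0.3, -0.7]
opening: 0.107
finger_force: 59.0
```

drive_tool --fingers '[0, 0, 0]' --pt "0 0 1" --pt "0 0 0" --pt "0 0 0" --turn '[0, 0, 0]'

```text
clock: 25.25
position: [0.5793, 0.1857, 0.0098]
tool_rot: [-180.0, 0.0, 174.5]
wrist_force: [-2.4, -0.2, 5.9]
opening: 0.113
finger_force: 59.6
```

drive_tool --fingers '[0, 0, 0]' --pt "0 0 1" --pt "0 0 0" --pt "0 0 0" --turn '[0, 0, 0]'

```text
clock: 25.55
position: [0.5794, 0.1856, 0.0097]
tool_rot: [-180.0, -0.0, 174.5]
wrist_force: [-4.1, -0.1, 11.2]
opening: 0.111
finger_force: 60.3
```

drive_tool --fingers '[0, 0.22, 0.22, 0.22, 0.22, 0.22, 0.22, 0.22, 0.22, 0.22]' --pt "0 0 -1" --pt "0 0 0" --pt "0 0 0" --pt "0 0 0" --pt "0 0 -6" --pt "0 0 -15" --pt "0 0 -25" --pt "0 0 -30" --pt "0 0 -30" --pt "20 0 0" --turn '[0, 0, 0, 0, 0, 0, 0, 0, 0, 0]'

```text
clock: 26.55
position: [0.5657, 0.1882, 0.1221]
tool_rot: [179.8, 0.8, 174.4]
wrist_force: [0.6, 0.3, 0.4]
opening: 0.219
finger_force: 0.0
```

drive_tool --fingers '[0.22, 0.22, 0.22, 0.22, 0.22, 0.22, 0.22, 0.22, 0.22, 0.22]' --pt "45 0 -10" --pt "45 0 -30" --pt "40 0 -40" --pt "0 0 -40" --pt "0 0 -20" --pt "0 0 0" --pt "0 0 0" --pt "0 0 0" --pt "0 0 0" --pt "0 0 0" --turn '[0, 0, 0, 0, 0, 0, 0, 0, 0, 0]'

```text
clock: 27.55
position: [0.4372, 0.199, 0.2464]
tool_rot: [-179.9, -0.2, 174.5]
wrist_force: [0.4, -0.2, 0.0]
opening: 0.223
finger_force: 0.0
```

```bash
python3 pen.py .017
python3 - <<'E'
from h import *
a,cs=snap("scene");w,cam=snap("wrist")
W=np.hstack([cv2.resize(w,(400,300)),cv2.resize(a[130:280,130:330],(400,300))]);cv2.imwrite("pics/g.png",W[:,:,::-1])
for c in blobs(mask(w,"green"),150)[:2]:
    b,r=fit(c,cam,.008); print(np.round(r[1],1),b.round(3).tolist())
E
```

```text
[0.4372 0.199  0.2464] [-179.9422   -0.1591  174.4879] 0.22347319797522466 0.0 [ 0.4095 -0.1845  0.0266]
wrist (247, 243, 9, 96) [ 11.1 148.7] 84.7 [[0.5468999743461609, 0.18310000002384186], [0.6948999762535095, 0.16949999332427979], [0.695900022983551, 0.18050000071525574], [0.5479000210762024, 0.19419999420642853]]
[133.4  60.9] [[0.3479999899864197, 0.006000000052154064], [0.40700000524520874, -0.006000000052154064], [0.4350000023841858, 0.12399999797344208], [0.37599998712539673, 0.13699999451637268]]
[42.6 61. ] [[0.3330000042915344, -0.061000000685453415], [0.3930000066757202, -0.07400000095367432], [0.4020000100135803, -0.03200000151991844], [0.34200000762939453, -0.01899999938905239]]
```

View pics/g.png

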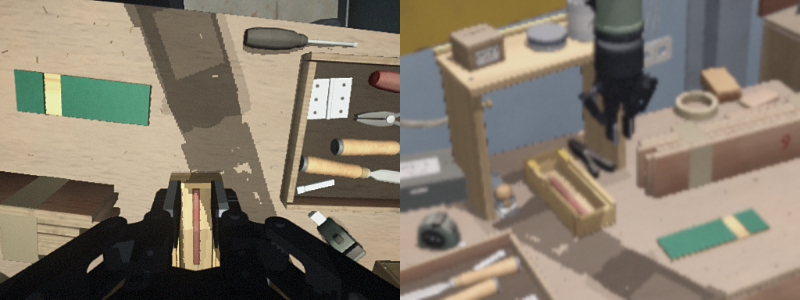

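The pencil lies flat on the box floor: it measures 149 mm of red at floor height, along the box axis and inside the walls. The lid is flat on the bench with its groove up, and nothing else has moved.

```bash
python3 -c "
from workcell import bot
print(bot.job_done())"
```

```text
the job is handed in; nothing more can be done
None
```

The pencil is flat on the floor of the box and the lid is flat on the open bench, groove up, about 28 s in; I drew the lid out by its overhanging sides rather than its finger groove, because the upright tool would have hit the shelf at the groove.

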